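# Lay the amplifier module on its back for trimming

## Task

Three modules stand in a row along the front edge of the low service plate. Tip the line amplifier, the one with two threaded sockets on its top, over onto the plate without lifting it: push it high on the face towards you so that it turns over the plate's front edge and comes to rest flat and square on the plate, its perforated adjustment cover facing up. Leave the other two modules standing where they are.

Things in the scene. Friction and masses are not known exactly. Their poses are not given: they have to be found in the camera images.
- amp: Line amplifier: loose aluminium case 60 (x) x 80 (y) x 130 (z) mm, 0.5 to 0.75 kg; on its top two sockets 18 mm high, 22 mm either side of the middle along y. Perforated cover on its -x face, towards the robot; +x face 1 to 6 mm from the plate's front edge. Left, middle or right in the row. Origin: centre of the underside, z up. Pushed to +x near its top, it falls over by itself past about 35 degrees.
- plate: The service plate: 150 (x) x 420 (y) x 15 (z) mm aluminium with a rubber-faced top, fixed on the table. Its front edge, the low stop, is the side at x = -75 mm in its own frame, towards the robot. Origin: centre of its underside, at table height; z up.
- filter: Bystander filter module: the same 60 x 80 x 130 mm case, loose, but with one fat socket (26 mm diameter, 22 mm high) in the middle of its top and a plain cover. Stands in another place of the row; places are 140 mm apart, so about 60 mm is free between neighbours. Origin: centre of the underside, z up.
- supply: Bystander power supply module: 60 (x) x 80 (y) x 110 (z) mm, loose, flat bare top, vertical cooling fins on the face towards the robot. Stands in the remaining place of the row. Origin: centre of the underside, z up.
There are look-alikes about, which are no part of the job. What is shaped like the amp but purple or yellow is not meant.

How it is judged:
By the outcome, as a careful person would: the job done as asked, in the order asked, and still so for the second after the job is handed in, with the robot touching nothing.
It also fails if it takes over 29 s, if anything falls off the work surface, if the arm or the gripper's body presses on something with over 40 N, if the wrist force passes 120 N, or if a joint passes its speed limit or range.

## Robot

A 6-joint arm with a two-finger parallel gripper is mounted at the origin on the work surface. World frame = base frame: x ahead of the robot, y to its left, z up, the work surface at z = 0. Lengths are in m, angles in rad, forces in N, time in s.
With the tool pointing down it reaches from about 0.35 to 0.975 m from the base axis. Payload 4.9 kg.
Tool frame: the origin (TCP) lies on the centre line of the jaws, within the pads' length; the fingertips stand 8 mm ahead of it and the grasp point (between the pads) lies 11 mm behind it; z points along the fingers, y is the direction in which the jaws open and shut (so a half turn about z gives the same grasp; the last joint's range is limited). The gripper opens to 85 mm and grips with 20 to 120 N. Pads are 22 mm wide; open, the fingers measure 114 mm over their backs; the gripper's body (76 mm by 85 mm) begins 54 mm behind the grasp point. The pads swing forward as they close: fully open they stand 13 mm farther back than shut.
Start: joints at [1.153, 0.053, 1.613, -0, 1.476, -0.119], TCP at [0.184, 0.597, 0.239] pointing down, gripper open.
Joint ranges: [-3.01, 3.01], [-1.01, 2.22], [0.06, 2.58], [-1.02, 4.17], [0.09, 2.62], [-3.14, 3.14]. Speed limits (rad/s): [2.57, 2.57, 3.14, 3.14, 3.14, 3.14].

## Interface

Orientations are given as a rotation vector (axis times angle).
In Python, from station import get_obs, get_image, calibration, finish_job gives the robot as it stands. The module is installed in compiled form; this text tells all that it offers.
- The arm moves only by the shell command python3 -m jog 'ROWS' [FORCE]. ROWS is JSON, a list of rows, each a list of 7 numbers: the shift along the tool's x, y, z in cm, then the turn, a rotation vector about the tool's x, y, z in rad, then the closure in counts, from 0 (fully open) to 255 (shut). In form: [[dx, dy, dz, ax, ay, az, jaw], ...]. A call has 1 to 8 rows; each row is the pose to reach, as a shift and turn from the pose measured when the call began, along the tool's axes at that moment; what a row does not reach only later rows make up. A row lasts 1/12 s, in which the tool goes at most 41.7 mm and 7.16 degrees, less where a joint would pass 70% of its speed; a pose out of reach is approached as far as the arm can. A call with a gripper value outside its range is refused whole. The fingers move at their own pace and stop on an object; FORCE is the grip in N (left out, the last holds). Time passes only in rows, so rows that repeat a pose let the fingers close. It gives the time, the measured TCP pose, the force and the opening at its end, in the units of the state.
- get_obs(): the state, without advancing time (a new reading comes with each control period).
- get_image(name): name is "side" or "top" or "wrist"; returns the picture (400x640x3 uint8, red, green, blue); there is no depth.
- calibration(name): a dict with "vfov" (degrees; the focal length in pixels is half the picture's height over the tangent of half this angle, whatever the lens; pixels are square), "cx", "cy" (the principal point, pixels), "R" (3x3) and "t" (3): a world point X has camera coordinates R X + t. Camera axes: x right, y down, z forward; pixel columns grow to the right and rows downward; lengths in m; the calibration is good to about 2 mm. A picture is of the moment at which its call begins: read the wrist's pose just before it. calibration takes no time and is no camera call; for the wrist camera it gives the pose at the moment of the call.
- finish_job(): hands the job in, once; it reports no verdict.
The state is a dict: "t": time; "q": joint angles; "dq": joint speeds; "effort": joint torques, N m; "tool_pos": TCP position; "tool_rot": TCP orientation; "contact_force": force on the tool from outside, world axes, zero at the start; "wrist_torque": the same for the moment, N m; "opening": finger opening in m.
Only numpy, scipy, OpenCV 4.12 (cv2) and the standard library are available. Lean on these libraries where they do the work, as an engineer would, in place of code of your own. Each camera call takes 0.05 s, during which the arm holds its last target. There are 200 camera calls.

## Working session

There is one attempt and no reset: what is moved stays moved. The work goes in short steps, Python scripts to look and compute and a shell command to move; the robot and the scene stay as the last step left them, time stands still between calls to the robot, and variables do not carry over. Pictures are saved under pics/ and viewed, about 8 in all and at most 12, crops included, and the job is handed in when it is done.

```bash
mkdir -p pics
cat > h.py <<'E'
import numpy as np,cv2
from station import *
def snap(n,f):
    c=calibration(n); im=get_image(n); cv2.imwrite(f'pics/{f}.png',im[:,:,::-1]); return im,c
def ray(c,u,v,z):
    f=200/np.tan(np.radians(c['vfov'])/2); R=np.array(c['R']);t=np.array(c['t'])
    o=-R.T@t; d=R.T@np.array([(u-c['cx'])/f,(v-c['cy'])/f,1]); return o+d*(z-o[2])/d[2]
def proj(c,X):
    f=200/np.tan(np.radians(c['vfov'])/2); p=np.array(c['R'])@X+np.array(c['t']); return f*p[0]/p[2]+c['cx'],f*p[1]/p[2]+c['cy']
E
python3 - <<'E'
from h import *
o=get_obs();print(o)
a,c=snap('top','top0');b,d=snap('side','side0')
for k in(c,d):print(-np.array(k['R']).T@np.array(k['t']),np.round(k['R'],2).tolist(),k['vfov'],k['cx'],k['cy'])
E
```

```text
{'t': 0.0, 'q': array([ 1.15299761e+00,  5.33353853e-02,  1.61427696e+00, -7.90258174e-06,
        1.47598704e+00, -1.19020362e-01]), 'dq': array([ 0.00066144, -0.00180795,  0.00181371, -0.00100548,  0.00252269,
        0.0006329 ]), 'effort': array([-1.69122850e-03, -3.93678474e+01, -3.70177281e+01, -2.39068386e-04,
        6.71748421e-03, -1.62060205e-07]), 'tool_pos': array([0.18374073, 0.59675739, 0.23808649]), 'tool_rot': array([-4.67496766e-01, -3.10608211e+00,  3.04206558e-03]), 'contact_force': array([ 1.01950776, -0.41196429, -0.07273998]), 'wrist_torque': array([-0.03790212, -0.05412351,  0.00693081]), 'opening': 0.0853456862982583}
[0.50539523 0.07160191 0.81358803] [[0.02, -1.0, 0.03], [-1.0, -0.02, -0.04], [0.04, -0.03, -1.0]] 53.12353989870547 323.91059772852583 202.11236127882964
[0.26248586 0.54703366 0.57224169] [[-0.88, -0.47, -0.01], [-0.31, 0.6, -0.74], [0.35, -0.65, -0.68]] 53.183133223484376 324.39776601755665 196.1499015688751
```

View pics/top0.png

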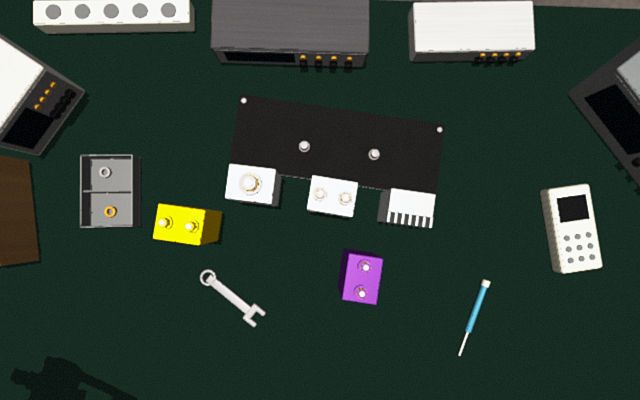

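View pics/side0.png

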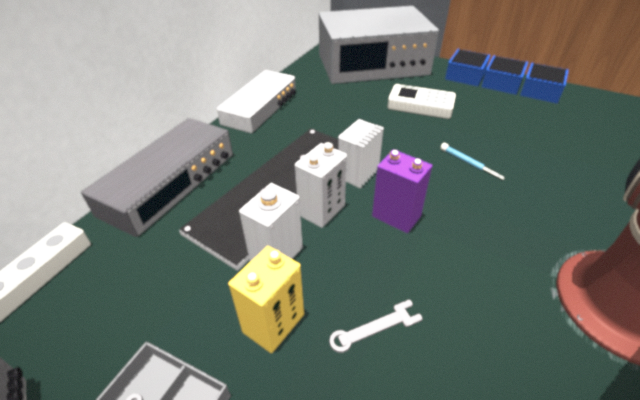

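Candidates in the top view: yellow (180,222) and purple (361,277) are look-alikes. The white one at (250,183) has one fat socket, so it is the filter. The white one at (408,207) is finned, so it is the supply. The white one at (332,195) has two sockets, so it is the amp, in the middle place. I'll confirm this in one enlarged crop and measure from it.

Run:
```python
from h import *
im=cv2.imread('pics/top0.png');c=calibration('top')
cv2.imwrite('pics/crop.png',cv2.resize(im[85:240,215:455],None,fx=3.3,fy=3.3,interpolation=cv2.INTER_CUBIC))
m=(im.min(2)>150).astype(np.uint8); m[:155]=0;m[240:]=0
m=cv2.morphologyEx(m,cv2.MORPH_CLOSE,np.ones((5,5)))
n,l,s,_=cv2.connectedComponentsWithStats(m)
for i in range(1,n):
    if s[i,4]>500 and 220<s[i,0]<450:
        r=cv2.minAreaRect(np.argwhere(l==i)[:,::-1].astype(np.float32));b=cv2.boxPoints(r)
        print(s[i],r,np.round([ray(c,*p,.13)[:2] for p in b],3).tolist())
for p in [(243,100),(439,129),(304,146),(374,154),(281,176),(436,199)]:print(p,ray(c,*p,.015).round(3))
```

```text
[ 225  164   51   40 1669] ((249.9154052734375, 183.17691040039062), (47.257232666015625, 35.34989929199219), 7.125016689300537) [[0.537, 0.222], [0.597, 0.216], [0.588, 0.136], [0.528, 0.142]]
[ 307  175   51   42 1650] ((331.9864807128906, 195.58108520507812), (46.85371398925781, 35.34577941894531), 9.462322235107422) [[0.52, 0.083], [0.58, 0.074], [0.568, -0.006], [0.508, 0.004]]
[ 387  188   49   40 1531] ((411.08001708984375, 207.4399871826172), (45.82051467895508, 33.65828323364258), 8.130102157592773) [[0.502, -0.055], [0.56, -0.062], [0.55, -0.141], [0.492, -0.133]]
(243, 100) [0.739 0.215 0.015]
(439, 129) [ 0.69  -0.182  0.015]
(304, 146) [0.649 0.091 0.015]
(374, 154) [ 0.636 -0.05   0.015]
(281, 176) [0.588 0.136 0.015]
(436, 199) [ 0.547 -0.177  0.015]
```

View pics/crop.png

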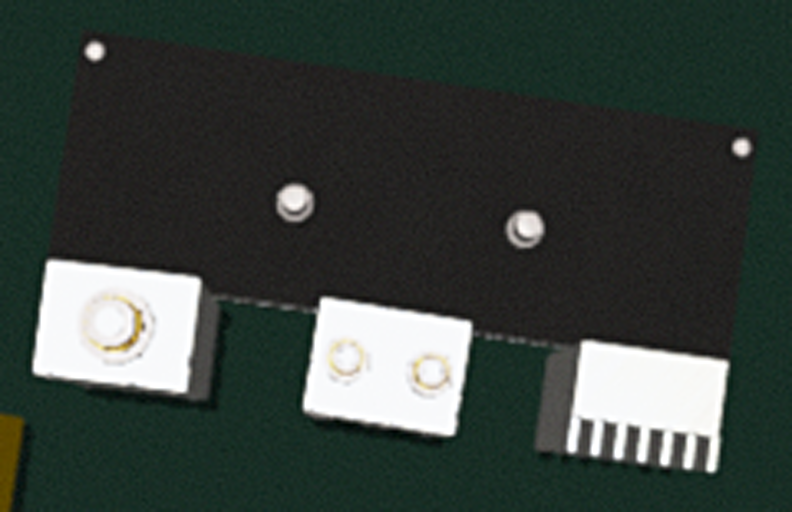

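The crop confirms it: the middle module (x 305-470, y 298-435 in the crop) has two small sockets, so it is the amp. Two pins stand on the plate behind it, and it has to fall between them. I'll work out the approach.

```bash
cat >> h.py <<'E'
from scipy.spatial.transform import Rotation as Ro
def need(p,yaw):
    o=get_obs();R=Ro.from_rotvec(o['tool_rot']);a=np.radians(yaw);c,s=np.cos(a),np.sin(a)
    T=Ro.from_matrix(np.array([[-c,-s,0],[-s,c,0],[0,0,-1]]))
    print('shift cm',(R.inv().apply(np.array(p)-o['tool_pos'])*100).round(2),'rot',(R.inv()*T).as_rotvec().round(3),'f',o['contact_force'].round(1),'open',round(o['opening'],4),'pos',o['tool_pos'].round(4),'t',round(o['t'],2))
E
python3 -c "
from h import *
need([.475,.049,.24],-7.5)
c=calibration('top')
for p in[(342,304),(383,256),(345,249)]:print(ray(c,*p,.13))"
```

```text
shift cm [-43.96 -43.78  -0.11] rot [-0.002 -0.    -0.168] f [ 1.3 -0.1  0.2] open 0.0854 pos [0.1838 0.5968 0.2382] t 0.1
[0.36005831 0.01864607 0.13      ]
[ 0.44213394 -0.05026089  0.13      ]
[0.45305669 0.01498496 0.13      ]
```

```bash
python3 -m jog '[[-2.7,-2.7,0,0,0,-0.02,120],[-5.5,-5.5,0,0,0,-0.04,120],[-8.3,-8.3,0,0,0,-0.06,120],[-11,-11,0,0,0,-0.08,120],[-13.8,-13.8,0,0,0,-0.1,120],[-16.5,-16.5,0,0,0,-0.13,120],[-19.3,-19.3,0,0,0,-0.15,120],[-22,-22,0,0,0,-0.168,120]]'; python3 -c "
from h import *
need([.475,.049,.24],-7.5)"
```

```text
t: 0.77
tool_pos: [0.3294, 0.3199, 0.238]
tool_rot: [-0.203, -3.134, 0.003]
contact_force: [0.6, -0.8, 0.8]
opening: 0.0451
shift cm [-17.93 -24.99  -0.15] rot [-0.002 -0.001  0.002] f [ 0.6 -0.8  0.8] open 0.0451 pos [0.3294 0.3199 0.238 ] t 0.77
```

```bash
python3 -m jog '[[-2.4,-3.3,0,0,0,0,120],[-4.8,-6.6,0,0,0,0,120],[-7.2,-10,0,0,0,0,120],[-9.6,-13.3,0,0,0,0,120],[-12,-16.7,0,0,0,0,120],[-14.4,-20,0,0,0,0,120],[-16.8,-23.4,0,0,0,0,120],[-17.9,-25,0,0,0,0,120]]'; python3 -c "
from h import *
im,c=snap('wrist','w1')
need([.475,.049,.24],-7.5)
for X in [(.508,.004,.13),(.52,.083,.13),(.508,.004,.0)]:print(proj(c,np.array(X)))"
```

```text
t: 1.43
tool_pos: [0.4757, 0.0451, 0.2381]
tool_rot: [-0.209, -3.134, 0.005]
contact_force: [-0.3, 0.0, 0.4]
opening: 0.0454
shift cm [ 0.2   0.48 -0.2 ] rot [-0.005 -0.    -0.004] f [ 0.8 -1.1  0.5] open 0.0453 pos [0.4764 0.0439 0.238 ] t 1.48
(np.float64(280.5698474920426), np.float64(249.13360412584746))
(np.float64(372.39176359164946), np.float64(250.7957590421574))
(np.float64(294.19528097351224), np.float64(206.87420575577585))
```

View pics/w1.png

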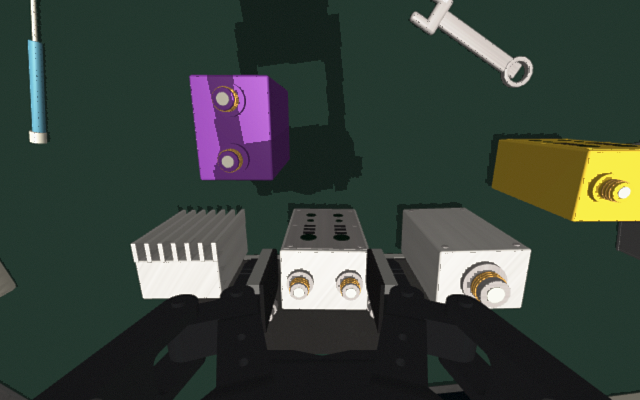

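The wrist view shows the amp's perforated cover, with its rear top edge from (281,249) to (368,250). The purple one is well behind it. I'll measure that edge and the lower edge more closely.

Run:
```python
from h import *
im=cv2.imread('pics/w1.png');c=calibration('wrist')
g=cv2.cvtColor(im,cv2.COLOR_BGR2GRAY).astype(int)
# top surface bright edge row per column
cols=list(range(285,366,4));v=[]
for u in cols:
    col=g[240:262,u];v.append(240+np.argmax(np.diff(col))+.5)
print(v)
k=np.polyfit(cols,v,1);P=[ray(c,u,np.polyval(k,u),.13) for u in(281,368)];print(P)
d=P[1]-P[0];print('yaw',-np.degrees(np.arctan2(d[0],d[1])))
r=g[285];print(np.argmax(np.diff(r[270:295]))+270,np.argmin(np.diff(r[355:380]))+355)
need([.475,.044,.113],-8)
```

```text
[np.float64(249.5), np.float64(249.5), np.float64(249.5), np.float64(249.5), np.float64(250.5), np.float64(250.5), np.float64(250.5), np.float64(250.5), np.float64(250.5), np.float64(250.5), np.float64(250.5), np.float64(250.5), np.float64(250.5), np.float64(250.5), np.float64(250.5), np.float64(250.5), np.float64(250.5), np.float64(250.5), np.float64(250.5), np.float64(250.5), np.float64(252.5)]
[array([0.50909859, 0.00290644, 0.13      ]), array([0.52051422, 0.07776454, 0.13      ])]
yaw -8.670626324012854
280 365
shift cm [ 0.13  0.05 12.5 ] rot [-0.005 -0.     0.005] f [ 0.8 -1.1  0.5] open 0.0453 pos [0.4764 0.0439 0.238 ] t 1.48
```

```bash
python3 -m jog '[[-0.5,0.4,2,0,0,0,120],[-0.5,0.4,5,0,0,0,120],[-0.5,0.4,8,0,0,0,120],[-0.5,0.4,11,0,0,0,120],[-0.5,0.4,12.4,0,0,0,120],[-0.5,0.4,12.5,0,0,0,120]]'; python3 -c "
from h import *
snap('side','s1')
need([.515,.042,.113],-7.7)"
```

```text
t: 1.98
tool_pos: [0.4782, 0.047, 0.1081]
tool_rot: [-0.211, -3.125, 0.007]
contact_force: [-0.7, 0.3, 0.0]
opening: 0.045
shift cm [-3.56 -0.02 -0.28] rot [-0.005 -0.006 -0.   ] f [-0.2  0.1 -0.3] open 0.045 pos [0.4797 0.0469 0.1104] t 2.03
```

View pics/s1.png

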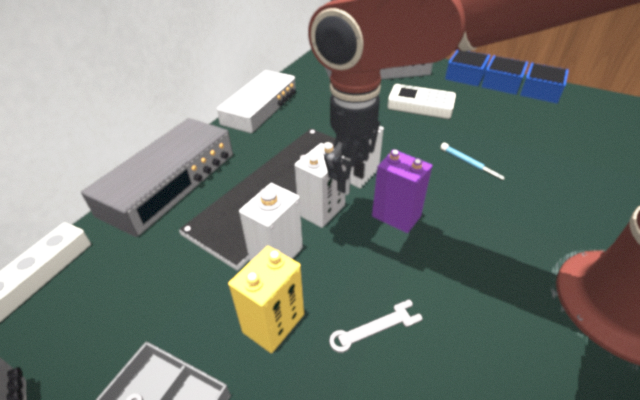

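The fingers stand at (350,165), just behind the amp's face and clear of everything else. I'll push slowly.

```bash
python3 -m jog '[[-1,0,-0.2,0,0,0,120],[-1.7,0,-0.2,0,0,0,120],[-2.2,0,-0.2,0,0,0,120],[-2.7,0,-0.2,0,0,0,120],[-3.2,0,-0.2,0,0,0,120],[-3.7,0,-0.2,0,0,0,120],[-4.2,0,-0.2,0,0,0,120],[-4.7,0,-0.2,0,0,0,120]]'; python3 -c "
from h import *
snap('side','s2')
need([.55,.037,.113],-7.5)"
```

```text
t: 2.7
tool_pos: [0.5269, 0.0406, 0.1123]
tool_rot: [-0.211, -3.129, 0.007]
contact_force: [-1.1, -0.0, 1.6]
opening: 0.0454
shift cm [-2.25 -0.04 -0.07] rot [-0.005 -0.004 -0.004] f [-0.3 -1.   0. ] open 0.0453 pos [0.5278 0.0404 0.1124] t 2.75
```

View pics/s2.png

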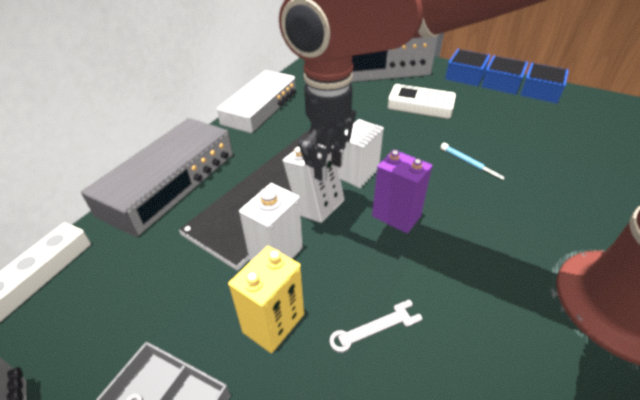

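The amp is leaning, with its top near (300,155). I'll keep pushing past the tipping point.

```bash
python3 -m jog '[[-0.6,0,0,0,0,0,120],[-1.1,0,0,0,0,0,120],[-1.6,0,0,0,0,0,120],[-2.1,0,0,0,0,0,120],[-2.6,0,0,0,0,0,120],[-3.1,0,0,0,0,0,120],[-3.6,0,0,0,0,0,120],[-4.1,0,0,0,0,0,120]]'; python3 -c "
from h import *
snap('side','s3')
need([.55,.037,.113],-7.5)"
```

```text
t: 3.42
tool_pos: [0.5688, 0.0348, 0.112]
tool_rot: [-0.211, -3.13, 0.007]
contact_force: [0.0, -0.3, 0.6]
opening: 0.0455
shift cm [ 1.98 -0.03 -0.07] rot [-0.005 -0.003 -0.004] f [-0.8 -0.2  0.4] open 0.0449 pos [0.5696 0.0346 0.1123] t 3.47
```

View pics/s3.png

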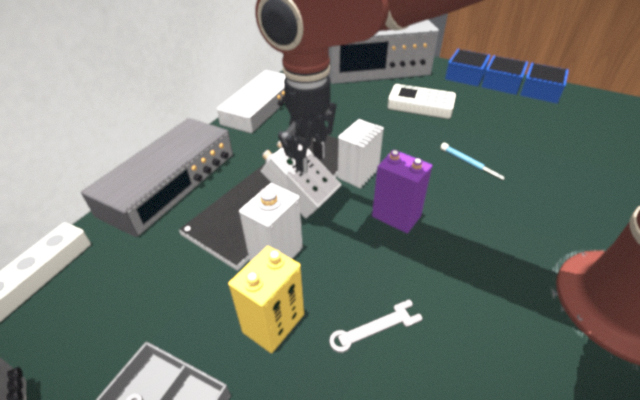

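It is past balance and falling on its own, at about (300,180). I'll hold briefly, then rise and back away.

```bash
python3 -m jog '[[0,0,0,0,0,0,120],[0,0,0,0,0,0,120],[0,0,-2,0,0,0,120],[0,0,-5,0,0,0,120],[0,0,-9,0,0,0,120],[0,0,-12,0,0,0,120],[3,0,-12.5,0,0,0,120],[6,0,-12.5,0,0,0,120]]'; python3 -m jog '[[2,3,0,0,0,0,120],[4,6,0,0,0,0,120],[6,9,0,0,0,0,120],[6,13,0,0,0,0,120],[6,17,0,0,0,0,120],[6,21,0,0,0,0,120],[6,25,0,0,0,0,120],[6,29,0,0,0,0,120]]';python3 - <<'E'
from h import *
im,c=snap('top','top2');b,d=snap('side','s4')
cv2.imwrite('pics/both.png',cv2.resize(np.vstack([im[85:245,200:460],b[110:270,170:430]])[:,:,::-1],None,fx=1.8,fy=1.8))
im=im.copy()
m=(im.min(2)>130).astype(np.uint8); m[:110]=0;m[240:]=0
m=cv2.morphologyEx(m,cv2.MORPH_CLOSE,np.ones((7,7)))
n,l,s,_=cv2.connectedComponentsWithStats(m)
for i in range(1,n):
    if s[i,4]>500 and 220<s[i,0]<450:
        r=cv2.minAreaRect(np.argwhere(l==i)[:,::-1].astype(np.float32));print(s[i],r,np.round([ray(c,*p,.075)[:2] for p in cv2.boxPoints(r)],3).tolist())
E
```

```text
t: 4.13
tool_pos: [0.5122, 0.0431, 0.2416]
tool_rot: [0.212, 3.131, -0.007]
contact_force: [-0.9, 1.3, 0.7]
opening: 0.0455
t: 4.8
tool_pos: [0.4914, 0.3405, 0.2402]
tool_rot: [0.212, 3.131, -0.007]
contact_force: [1.7, 0.7, 0.7]
opening: 0.0453
[ 310  120   52   81 3120] ((336.27001953125, 159.61001586914062), (43.416351318359375, 76.6503677368164), 8.130102157592773) [[0.548, 0.078], [0.69, 0.06], [0.681, -0.02], [0.538, -0.002]]
[ 225  164   51   40 1688] ((249.90000915527344, 183.3000030517578), (47.50529861450195, 35.59796905517578), 7.125016689300537) [[0.539, 0.234], [0.604, 0.228], [0.595, 0.141], [0.529, 0.148]]
[ 387  188   49   40 1543] ((411.1600341796875, 207.37998962402344), (45.96194076538086, 33.79970169067383), 8.130101203918457) [[0.502, -0.065], [0.564, -0.073], [0.554, -0.159], [0.491, -0.15]]
```

View pics/both.png

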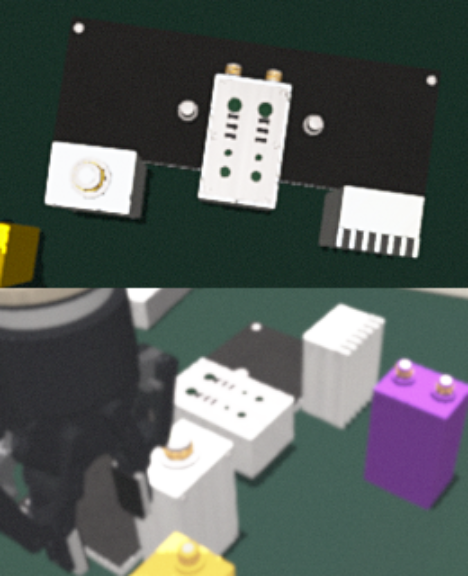

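It lies flat with the cover up, between the pins and square to the plate. The sockets point away at crop (233,70) and (273,75), and both neighbours are unmoved. I'll check the front overhang and stillness.

Run:
```python
from h import *
im,c=snap('top','top3');o=get_obs();print(o['t'],o['contact_force'].round(1))
cv2.imwrite('pics/c3.png',cv2.resize(im[110:215,270:400][:,:,::-1],None,fx=5,fy=5,interpolation=cv2.INTER_CUBIC))
p=cv2.imread('pics/top2.png')[:,:,::-1];print('changed px',(abs(p.astype(int)-im)[110:215,220:440].max(2)>40).sum())
# expected picture of amp at overhang h, plate-edge point E, yaw
E=np.array([.575,.038]);a=np.radians(-7.3);x=np.array([np.cos(a),np.sin(a)]);y=np.array([-x[1],x[0]])
for h in(.015,.03):
  for s,t,z in[(-h,.04,.075),(-h,-.04,.075),(.13-h,.04,.075),(.13-h,-.04,.075)]:print(h,np.round(proj(c,np.r_[E+x*s+y*t,z]),1),((np.array(proj(c,np.r_[E+x*s+y*t,z]))-[270,110])*5).round())
```

```text
4.95 [-0.  -0.8 -1.2]
changed px 0
0.015 [308.7 185.3] [193. 376.]
0.015 [351.4 191.6] [407. 408.]
0.015 [318.8 116.4] [244.  32.]
0.015 [361.2 122.9] [456.  64.]
0.03 [307.5 193.3] [187. 416.]
0.03 [350.2 199.6] [401. 448.]
0.03 [317.7 124.3] [238.  72.]
0.03 [360.1 130.7] [450. 104.]
```

View pics/c3.png

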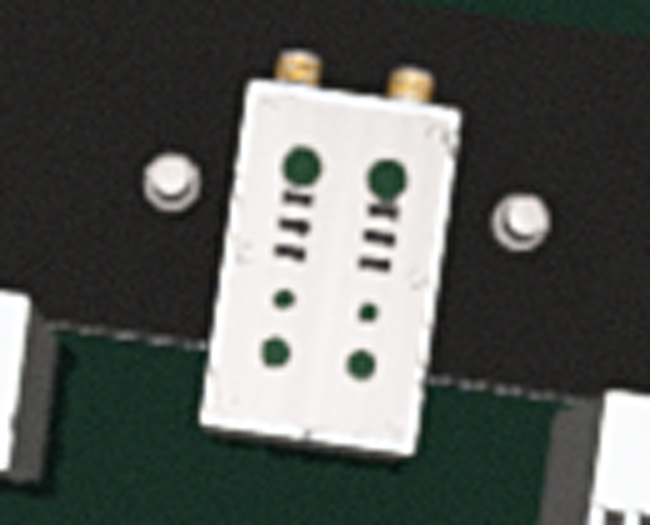

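It is flat, square and still, with its centre of mass about 34 mm inside the plate edge. It doesn't need a nudge, so I'm handing in.

```bash
python3 -c "
from station import *
print(finish_job())"
```

```text
the job is handed in; nothing more can be done
None
```

The line amplifier, the middle module with two sockets, is tipped over and lying on the plate with its perforated cover up. I pushed it high on the face towards the robot with two spread fingertips until it passed balance. It fell by itself between the two pins on the plate, and I then drew the arm clear and handed in at about 5 s.

**Last checks:**
- **Flat and square:** its yaw is about −7.2°, against about −7.3° for the plate, and its visible length and width match a flat case.
- **Still:** two pictures 0.15 s apart show no change around the amplifier, and nothing was touching the gripper.
- **Neighbours:** the filter and the supply are still standing, at their starting pixel positions to within about 0.1 px.

**Off expectation:** it overhangs the plate's front edge by about 30 mm, where turning exactly about that edge would leave about 15 mm. It probably slid back a little as it tipped. Its centre is still about 34 mm inside the edge, so it is stable, and I left it there because nudging it would have brought the wrist close to the purple look-alike.

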